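# Riddle the mixing balls out and tip the stir bars into the bowl

## Task

Lift the steel riddle basket by its black grip and rock or shake it gently over the square metal pan until both little steel balls have dropped through its grid into the pan, keeping the two white stir bars in the basket. Then tip the stir bars over its lip into the large steel bowl (not the small one) from low above it, and stand the empty basket back upright on the bench where it was.

Things in the scene. Friction and masses are not known exactly. Their poses are not given: they have to be found in the camera images.
- riddle_grip (a point): Centre of the grip of the riddle: a loose steel basket 153 mm long (x), 83 wide (y), walls 48 high, 0.25 kg, on the bench. Axes are the basket's: z up, -x to its open lip, which at the start faces the robot to about 30 degrees. The grip is a black flat-sided bar along y, 14 mm thick, 22 tall, 75 clear between its legs, centred 90 mm above the underside. It stands clear of the load.
- riddle_crest (a point): Middle of the basket, where floor meets grid. Behind it (+x) 40 mm of solid floor falls 15 degrees to the rear wall: there the balls lie. Before it (-x) a 75 mm grid, rods along x, gaps 15 mm, falls 5 degrees to a ramp. Lip end lowered 20 to 25 degrees: balls roll forward and drop through the grid, bars stay at the ramp's foot.
- riddle_lip (a point): Middle of the basket's pouring lip, top of the solid ramp (30 degrees, 35 mm long): 75 mm before the grip in x, 58 below it. Lip end lowered 45 to 55 degrees: the bars roll out over it. At 50 degrees the lip is straight under the grip, about 95 mm below it; the lowest corner of the basket is then 110 mm below the grip.
- ball_1: Loose steel ball, 12 mm in diameter, 10 g; origin at its centre. At the start in the back of the riddle.
- ball_2: Second ball, the same.
- bar_1: Loose white plastic stir bar: round-ended rod 20 mm in diameter, 54 mm long along its y, 30 g; origin at its centre. At the start across the riddle's grid, at the foot of the ramp.
- bar_2: Second stir bar, the same, lying behind the first.
- pan: Open square aluminium pan fixed on the bench, 150 by 150 mm, 35 mm high, wall 3 mm; origin at the centre of its underside, z up.
- bowl: The large round steel bowl fixed on the bench, 136 mm across the rim, 55 mm high, wall 3 mm; origin at the centre of its underside. (A like but small bowl, 80 mm across, stands farther back and is not used.)
Mind the look-alikes: they are no part of the job. What is shaped like the bar_2 but red is not meant.

How it is judged:
On the way, in this order (a step that is already met when the one before it is completed fails the run):
1. both balls lie in the pan while both stir bars are still in the riddle (x of ball_1 in the frame of pan between -0.075 and 0.075 m and y of ball_1 in the frame of pan between -0.075 and 0.075 m and height (world z) of each of ball_1, ball_2 below 0.03 m and x of ball_2 in the frame of pan between -0.075 and 0.075 m and y of ball_2 in the frame of pan between -0.075 and 0.075 m and x of bar_1 in the frame of riddle_grip between -0.08 and 0.08 m and y of bar_1 in the frame of riddle_grip between -0.045 and 0.045 m and z of bar_1 in the frame of riddle_grip between -0.09 and -0.03 m and x of bar_2 in the frame of riddle_grip between -0.08 and 0.08 m and y of bar_2 in the frame of riddle_grip between -0.045 and 0.045 m and z of bar_2 in the frame of riddle_grip between -0.09 and -0.03 m), for 0.2 s.
2. both stir bars lie in the large bowl (horizontal distance between each of bar_1, bar_2 and bowl below 0.06 m and height (world z) of each of bar_1, bar_2 below 0.05 m), for 0.2 s.
At the end, for the whole second after the job is handed in: Both balls are inside the pan (below 30 mm height); both stir bars lie still inside the large bowl (centres within 60 mm of its axis and below 50 mm height); the riddle stands upright (within about 10 degrees) within 60 mm of where it stood at the start (all of step 2 and x of ball_1 in the frame of pan between -0.075 and 0.075 m and y of ball_1 in the frame of pan between -0.075 and 0.075 m and height (world z) of each of ball_1, ball_2 below 0.03 m and x of ball_2 in the frame of pan between -0.075 and 0.075 m and y of ball_2 in the frame of pan between -0.075 and 0.075 m and linear speed of each of bar_1, bar_2 below 0.05 m/s and distance of riddle_grip from where it was at the start of the episode below 0.06 m and angle between riddle_grip's own z axis and vertical below 0.17 rad); the robot touches nothing.
It fails at once if a stir bar is flung or dropped from more than about 16 cm (faster than 1.8 m/s) (linear speed of any of bar_1, bar_2 above 1.8 m/s).
It also fails if it takes over 72 s, if anything falls off the work surface, if the arm or the gripper's body presses on something with over 40 N, if the wrist force passes 120 N, or if a joint passes its speed limit or range.

## Robot

A 6-joint arm with a two-finger parallel gripper is mounted at the origin on a cart in front of the work surface, level with it; the furniture and walls round the work are solid. World frame = base frame: x ahead of the robot, y to its left, z up, the work surface at z = 0. Lengths are in m, angles in rad, forces in N, time in s.
With the tool pointing down it reaches from about 0.35 to 0.975 m from the base axis. Payload 4.9 kg.
Tool frame: the origin (TCP) lies midway between the tips of the shut fingers; the grasp point (between the pads) lies 19 mm behind it; z points along the fingers, x is the direction in which the jaws open and shut, and the axes are right-handed (so a half turn about z gives the same grasp; the last joint's range is limited). The gripper opens to 85 mm and grips with 20 to 120 N. Pads are 22 mm wide; open, the fingers measure 114 mm over their backs; the gripper's body (76 mm by 85 mm) begins 54 mm behind the grasp point. The pads swing forward as they close: fully open they stand 13 mm farther back than shut.
Start: joints at [-1.301, 0.053, 1.613, -0, 1.476, -0.119], TCP at [0.237, -0.578, 0.231] pointing down, gripper open.
Joint ranges: [-3.01, 3.01], [-1.01, 2.22], [0.06, 2.58], [-1.02, 4.17], [0.09, 2.62], [-3.14, 3.14]. Speed limits (rad/s): [2.57, 2.57, 3.14, 3.14, 3.14, 3.14].

## Interface

Orientations are given as a rotation vector (axis times angle).
In Python, from station import ctrl gives the robot as it stands.
- The arm moves only by the tool step_arm, never from a script. Its argument "increments" is text: rows parted by semicolons, each of 6 numbers parted by spaces: the shift along the tool's x, y, z as a fraction of full scale, then the turn, a rotation vector about the tool's x, y, z as a fraction of full scale. In form: x y z rx ry rz; .... A call has 1 to 12 rows; each row shifts and turns the commanded pose from where the row before left it, along the tool's axes as they then stand; what a row does not reach is not made up. Full scale, the value 1, is 0.025 m for a shift and 0.1 rad for a turn. A row lasts 1/12 s, in which the tool goes at most 41.7 mm and 7.16 degrees, less where a joint would pass 70% of its speed; a pose out of reach is approached as far as the arm can. A call with a number of a shift or a turn outside -1 to 1 is refused whole. A call with a gripper value outside its range is refused whole. "fingers" is the opening, from -1 (shut) to 1 (fully open), so that 0 is half open, set as the call begins (left out, the last holds). The fingers move at their own pace and stop on an object; "newtons" is the grip in N (left out, the last holds). Time passes only in rows, so rows that do not move let the fingers close. It gives the time, the measured TCP pose, the force and the opening at its end, in the units of the state.
- ctrl.get_obs(): the state, without advancing time (a new reading comes with each control period).
- ctrl.get_image(name): name is "scene" or "top" or "wrist"; returns a dict with "pixels" (384x512x3 uint8, red, green, blue), "intrinsics" (3x3 intrinsics, pixels), "eye" and "orientation" of the camera in the world. Camera axes: x right, y down, z forward; pixel columns grow to the right and rows downward; lengths in m; the calibration is good to about 2 mm. A picture is of the moment at which its call begins. There is no depth.
- ctrl.finish_job(): hands the job in, once; it reports no verdict.
The state is a dict: "t": time; "q": joint angles; "dq": joint speeds; "effort": joint torques, N m; "tool_pos": TCP position; "tool_rot": TCP orientation; "contact_force": force on the tool from outside, world axes, zero at the start; "wrist_torque": the same for the moment, N m; "opening": finger opening in m.
Only numpy, scipy, OpenCV 4.12 (cv2) and the standard library are available. Lean on these libraries where they do the work, as an engineer would, in place of code of your own. Each camera call takes 0.05 s, during which the arm holds its last target.

## Working session

There is one attempt and no reset: what is moved stays moved. The work goes in short steps, Python scripts to look and compute and a tool call to move; the robot and the scene stay as the last step left them, time stands still between calls to the robot, and variables do not carry over. Pictures are saved under pics/ and viewed, and the job is handed in when it is done.

Besides the shell and the picture viewer there is one more tool, called after ">>>" by a JSON object that holds its "fn" and its "kwargs", one argument or row to a line. step_arm: Moves the arm, as the interface text tells. Shift numbers are shares of 0.025 m and turn numbers shares of 0.1 rad, none past 1 either way. Its arguments: {"type":"object","properties":{"increments":{"type":"string"},"fingers":{"type":"number"},"newtons":{"type":"number"}},"required":["increments"]}

```bash
mkdir -p pics; ls; cat > h.py <<'E'
from station import ctrl
import numpy as np, cv2
from scipy.spatial.transform import Rotation as R
def snap(n,f):
    d=ctrl.get_image(n); cv2.imwrite('pics/'+f,d['pixels'][:,:,::-1]); 
    np.savez('pics/'+f+'.npz',**{k:np.array(v) for k,v in d.items()}); return d
def Rm(d):
    o=np.array(d['orientation'],float); return o if o.shape==(3,3) else R.from_rotvec(o).as_matrix() if o.size==3 else None
def ray(d,u,v):
    K=np.array(d['intrinsics']);r=Rm(d)@np.linalg.inv(K)@[u,v,1];return np.array(d['eye']),r/np.linalg.norm(r)
def onz(d,u,v,z):
    e,r=ray(d,u,v);return e+r*(z-e[2])/r[2]
def proj(d,p):
    c=Rm(d).T@(np.array(p)-np.array(d['eye']));q=np.array(d['intrinsics'])@c;return q[:2]/q[2]
def load(f): return dict(np.load('pics/'+f+'.npz'))
E
python3 - <<'E'
from h import *
for n in['scene','top','wrist']:
    d=snap(n,n+'0.png');print(n,d['eye'],d['orientation'],d['intrinsics'])
print(ctrl.get_obs())
E
```

```text
pics
scene [0.07888042 0.88141086 0.96453702] [-0.73466597  2.65508923 -1.08305499] [[404.79205293   0.         255.9880536 ]
 [  0.         404.79205293 190.69878719]
 [  0.           0.           1.        ]]
top [0.38946773 0.17820367 1.59927534] [-2.20509517  2.17543441 -0.09946978] [[481.1061165    0.         263.50740671]
 [  0.         481.1061165  193.19338291]
 [  0.           0.           1.        ]]
wrist [ 0.30913102 -0.54857709  0.37280299] [ 2.38713887 -1.60245763 -0.25084448] [[297.22718545   0.         255.75088704]
 [  0.         297.22718545 192.73364467]
 [  0.           0.           1.        ]]
{'t': 0.15, 'q': array([-1.30098750e+00,  5.32365220e-02,  1.61396116e+00, -2.93900665e-05,
        1.47601825e+00, -1.18969749e-01]), 'dq': array([ 0.00037223, -0.0028235 , -0.00354701,  0.0005978 ,  0.00086404,
       -0.00155906]), 'effort': array([ 3.75144136e-04, -3.94244099e+01, -3.70720518e+01, -1.65663828e-04,
        4.65744248e-03,  1.48787308e-05]), 'tool_pos': array([ 0.23679162, -0.57788312,  0.23033645]), 'tool_rot': array([-2.60785420e+00,  1.74991125e+00,  1.96304498e-03]), 'contact_force': array([-0.74076472, -0.14990575, -0.37025445]), 'wrist_torque': array([0.00369696, 0.01718823, 0.04613775]), 'opening': 0.08528550352406734}
```

View pics/scene0.png

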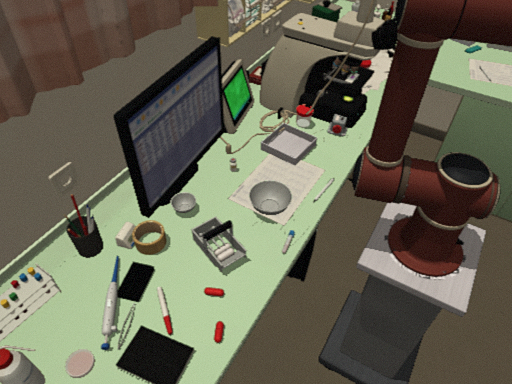

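View pics/top0.png

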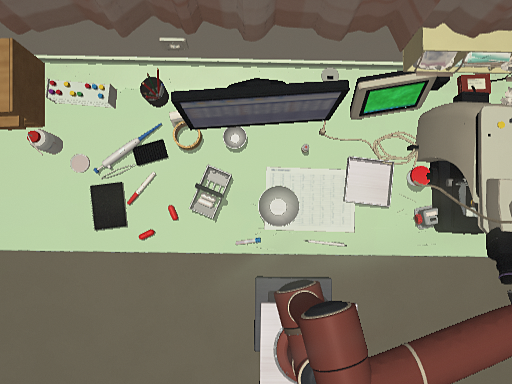

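The top view shows the riddle near (212,192), the large bowl at (279,205), the pan at (368,183) and the small bowl at (235,138). I'll zoom in on these next.

```bash
python3 - <<'E'
from h import *
t=cv2.imread('pics/top0.png');s=cv2.imread('pics/scene0.png')
a=cv2.resize(t[155:230,170:270],None,fx=8,fy=8,interpolation=cv2.INTER_CUBIC)
b=cv2.resize(s[210:280,180:260],None,fx=8,fy=8,interpolation=cv2.INTER_CUBIC)
cv2.imwrite('pics/za.png',a);cv2.imwrite('pics/zb.png',b)
c=cv2.resize(t[145:235,250:410],None,fx=5,fy=5,interpolation=cv2.INTER_CUBIC);cv2.imwrite('pics/zc.png',c)
E
```

```text
(no output)
```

View pics/za.png

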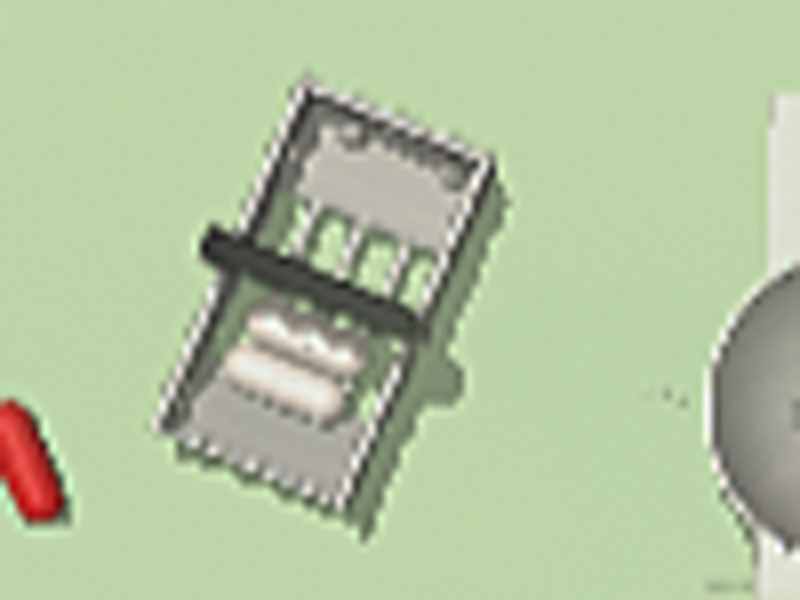

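View pics/zb.png

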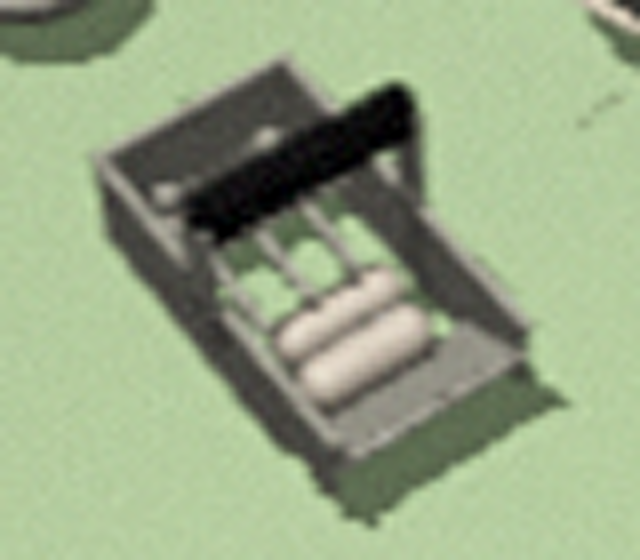

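View pics/zc.png

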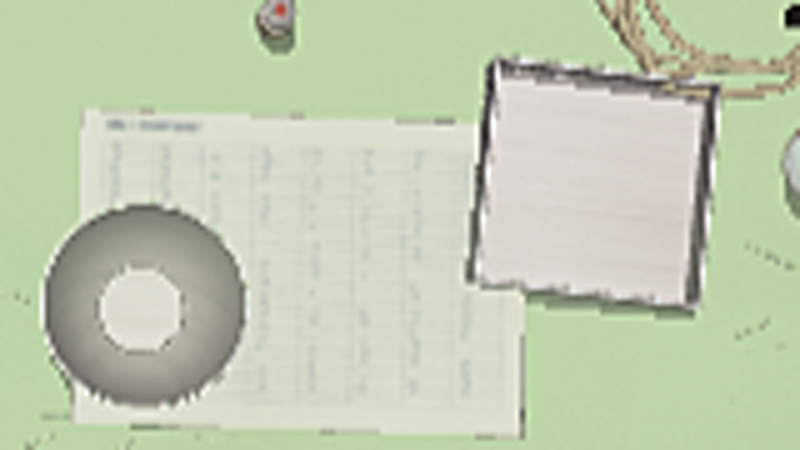

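```bash
python3 - <<'E'
from h import *
d=load('top0.png');e=load('scene0.png')
f=lambda X,Y,s,ox,oy,z,D=d:onz(D,(X+.5)/s-.5+ox,(Y+.5)/s-.5+oy,z)
pc=np.array([f(*p,5,250,145,.035) for p in[(495,62),(715,88),(695,310),(470,282)]]);print('pan',pc,pc.mean(0),np.linalg.norm(np.diff(pc,axis=0),axis=1))
print('bowl',f(144,306,5,250,145,.055), f(45,306,5,250,145,.055)-f(244,306,5,250,145,.055))
# grip
g=np.array([f(*p,8,170,155,.095) for p in[(207,247),(425,325)]]);print('grip top',g,g.mean(0),np.linalg.norm(g[0]-g[1]))
# bbox of black mask in top
for n,D,box in[('top',d,(170,155,270,230)),('scene',e,(180,210,260,280))]:
    im=D['pixels'];x0,y0,x1,y1=box;c=im[y0:y1,x0:x1].max(2)
    m=(c<60).astype(np.uint8);k,l,s,cc=cv2.connectedComponentsWithStats(m);i=1+np.argmax(s[1:,4]);ys,xs=np.where(l==i)
    r=cv2.minAreaRect(np.c_[xs+x0,ys+y0].astype(np.float32));print(n,s[i],r)
    if n=='top': pt=r[0]
    else: ps=r[0]
o1,r1=ray(d,*pt);o2,r2=ray(e,*ps)
A=np.c_[r1,-r2];k=np.linalg.lstsq(A,o2-o1,rcond=None)[0];print('tri',o1+k[0]*r1,o2+k[1]*r2)
# riddle rim corners
w=np.array([f(*p,8,170,155,.048) for p in[(303,88),(490,155)]]);w2=np.array([f(*p,8,170,155,.032) for p in[(165,425),(345,503)]])
print('rear',w,'lip',w2); a=w2.mean(0)-w.mean(0);print(a,np.linalg.norm(a[:2]),np.degrees(np.arctan2(a[1],a[0])),'mid',(w.mean(0)+w2.mean(0))/2)
g1=g[1]-g[0];print('gripdir',np.degrees(np.arctan2(g1[1],g1[0])))
E
```

```text
pan [[ 0.63112441 -0.12344664  0.035     ]
 [ 0.61609127 -0.2686624   0.035     ]
 [ 0.46964933 -0.25446346  0.035     ]
 [ 0.48593277 -0.10701356  0.035     ]] [ 0.55069944 -0.18839652  0.035     ] [0.14599182 0.14712869 0.1483463 ]
bowl [0.46632526 0.10678204 0.055     ] [-0.00175691  0.12800913  0.        ]
grip top [[0.52460748 0.36934512 0.095     ]
 [0.49519155 0.28349953 0.095     ]] [0.50989952 0.32642233 0.095     ] 0.09074559289992819
top [25 29  3  4  7] ((196.0, 185.5), (3.0, 2.0), 90.0)
scene [ 23  11  29  20 225] ((217.18505859375, 230.3078155517578), (7.803753852844238, 31.341564178466797), 62.35402297973633)
tri [0.52167035 0.36370131 0.12582712] [0.49389523 0.34894085 0.1214768 ]
rear [[0.59406981 0.33802442 0.048     ]
 [0.56788205 0.26183074 0.048     ]] lip [[0.45738744 0.39267352 0.032     ]
 [0.42669101 0.31896123 0.032     ]]
[-0.13893671  0.0558898  -0.016     ] 0.1497567299844611 158.0866521278852 mid [0.51150758 0.32787248 0.04      ]
gripdir -108.91458922545198
```

```bash
cat >> h.py <<'E'
TC=0.019  # grip centre distance behind TCP
def tool(yaw,tilt=0):
    "tool rot: x along basket x (yaw deg), tilt deg lowers lip"
    b=R.from_euler('z',yaw,degrees=True)*R.from_euler('y',-tilt,degrees=True)
    return b*R.from_euler('x',180,degrees=True)
def plan(gp,yaw,tilt,n=None,start=None,tc=None):
    "gp: grip centre; print round rows"
    tc=TC if tc is None else tc
    T=tool(yaw,tilt);p1=np.array(gp)+T.as_matrix()[:,2]*tc
    if start is None:
        o=ctrl.get_obs();p0,r0=o['tool_pos'],R.from_rotvec(o['tool_rot'])
    else: p0,r0=start
    # interpolate
    rv=(r0.inv()*T).as_rotvec();dist=np.linalg.norm(p1-p0)
    k=int(np.ceil(max(dist/.023,np.linalg.norm(rv)/.095,1)));n=max(n or 0,k)
    g0=p0-r0.as_matrix()[:,2]*tc;g1=np.array(gp)
    p,r=p0.copy(),r0;rows=[]
    for i in range(1,n+1):
        s=i/n;Rt=r0*R.from_rotvec(rv*s);pt=g0+(g1-g0)*s+Rt.as_matrix()[:,2]*tc
        dp=r.as_matrix().T@(pt-p)/.025;dr=(r.inv()*Rt).as_rotvec()/.1
        v=np.round(np.r_[dp,dr],2)+0.;rows.append(v)
        p=p+r.as_matrix()@v[:3]*.025;r=r*R.from_rotvec(v[3:]*.1)
    for j in range(0,n,12): print('; '.join(' '.join('%g'%x for x in v) for v in rows[j:j+12]));print()
    return p,r
E
python3 - <<'E'
from h import *
d=load('top0.png');e=load('scene0.png')
for th in(70,85,100):
  P=[]
  for n,D,box in[('top',d,(190,180,228,200)),('scene',e,(200,215,235,245))]:
    im=D['pixels'];x0,y0,x1,y1=box;c=im[y0:y1,x0:x1].max(2)
    m=(c<th).astype(np.uint8);k,l,s,cc=cv2.connectedComponentsWithStats(m);i=1+np.argmax(s[1:,4]);ys,xs=np.where(l==i)
    r=cv2.minAreaRect(np.c_[xs+x0,ys+y0].astype(np.float32));print(th,n,s[i],np.round(r[0],1),np.round(r[1],1));P.append(r[0])
  o1,r1=ray(d,*P[0]);o2,r2=ray(e,*P[1])
  k=np.linalg.lstsq(np.c_[r1,-r2],o2-o1,rcond=None)[0];print('tri',o1+k[0]*r1,o2+k[1]*r2)
g=(.511,.327,.25);print(proj(d,(.511,.327,.1)),proj(e,(.511,.327,.09)))
s=plan(g,-19.5,0)
print(s)
E
```

```text
70 top [ 5  0 13 11 42] [201.1 186.7] [9.7 9.9]
70 scene [  2   4  30  22 264] [216.1 227.7] [17.7 31.3]
tri [0.51886437 0.34874736 0.11956841] [0.50364819 0.34039255 0.11727486]
85 top [  4   0  30  20 132] [207.6 188.5] [18.1 29.2]
85 scene [  0   4  35  26 492] [217.  231.5] [25. 34.]
tri [0.5163494  0.33223788 0.08476843] [0.51045051 0.32895046 0.08393988]
100 top [  4   0  31  20 159] [209.  189.5] [19. 30.]
100 scene [  0   3  35  27 542] [217. 231.] [26. 34.]
tri [0.51340353 0.32781635 0.08327335] [0.51186911 0.32695297 0.0830627 ]
[208.72517451 189.82695413] [217.12383244 229.56433963]
-0.7 -0.57 0 0 0 -0.2; -0.69 -0.58 0 0 0 -0.2; -0.67 -0.6 0 0 0 -0.2; -0.66 -0.61 0 0 0 -0.2; -0.65 -0.62 0 0 0 -0.2; -0.64 -0.63 0 0 0 -0.2; -0.63 -0.65 0 0 0 -0.2; -0.61 -0.66 0 0 0 -0.2; -0.6 -0.67 0.01 0 0 -0.2; -0.59 -0.69 0 0 0 -0.2; -0.57 -0.69 0 0 0 -0.2; -0.55 -0.71 0 0 0 -0.2

-0.55 -0.72 0 0 0 -0.21; -0.53 -0.73 0 0 0 -0.2; -0.51 -0.74 0 0 0 -0.2; -0.5 -0.75 0 0 0 -0.2; -0.48 -0.76 0 0 0.01 -0.2; -0.47 -0.77 0 0 0 -0.2; -0.45 -0.77 0 0 0 -0.2; -0.44 -0.79 0 0 0 -0.2; -0.42 -0.8 0 0 0 -0.2; -0.41 -0.8 0 0 0 -0.2; -0.39 -0.81 0 0 0 -0.2; -0.37 -0.82 0 -0.01 0 -0.2

-0.35 -0.83 0 0 0 -0.2; -0.34 -0.83 0 0 0 -0.2; -0.33 -0.85 0 0 0 -0.2; -0.3 -0.84 0 0 0 -0.2; -0.29 -0.86 0 0 0 -0.2; -0.27 -0.85 0 0 0 -0.2; -0.26 -0.87 0 0 0 -0.2; -0.24 -0.87 0 0 0 -0.2; -0.22 -0.87 -0.01 0 0 -0.2; -0.2 -0.88 0 0 0 -0.2; -0.18 -0.88 0 0 0 -0.2; -0.17 -0.88 0 0 0 -0.2

-0.15 -0.89 0 0 0 -0.2; -0.13 -0.89 0 0 0 -0.21; -0.11 -0.9 0 0 0 -0.2; -0.1 -0.89 0 0 0 -0.2; -0.08 -0.9 0 0 0 -0.2; -0.06 -0.9 0 0 0 -0.2

(array([0.51094259, 0.32711977, 0.2309507 ]), Rotation.from_matrix(array([[ 9.42749532e-01, -3.33501294e-01, -4.54263377e-04],
                            [-3.33501308e-01, -9.42749636e-01,  4.71290181e-05],
                            [-4.43974222e-04,  1.07066571e-04, -9.99999896e-01]])))
```

>>> {"fn": "step_arm", "kwargs": {
  "increments": "-0.7 -0.57 0 0 0 -0.2; -0.69 -0.58 0 0 0 -0.2; -0.67 -0.6 0 0 0 -0.2; -0.66 -0.61 0 0 0 -0.2; -0.65 -0.62 0 0 0 -0.2; -0.64 -0.63 0 0 0 -0.2; -0.63 -0.65 0 0 0 -0.2; -0.61 -0.66 0 0 0 -0.2; -0.6 -0.67 0 0 0 -0.2; -0.59 -0.69 0 0 0 -0.2; -0.57 -0.69 0 0 0 -0.2; -0.55 -0.71 0 0 0 -0.2",
  "fingers": 0.4,
  "newtons": 80
}}

```text
t: 1.15
tool_pos: [0.3153, -0.3187, 0.2309]
tool_rot: [-2.8, 1.424, 0.001]
contact_force: [-0.5, -0.8, 0.6]
opening: 0.0598
```

>>> {"fn": "step_arm", "kwargs": {
  "increments": "-0.55 -0.72 0 0 0 -0.2; -0.53 -0.73 0 0 0 -0.2; -0.51 -0.74 0 0 0 -0.2; -0.5 -0.75 0 0 0 -0.2; -0.48 -0.76 0 0 0 -0.2; -0.47 -0.77 0 0 0 -0.2; -0.45 -0.77 0 0 0 -0.2; -0.44 -0.79 0 0 0 -0.2; -0.42 -0.8 0 0 0 -0.2; -0.41 -0.8 0 0 0 -0.2; -0.39 -0.81 0 0 0 -0.2; -0.37 -0.82 0 0 0 -0.2"
}}

```text
t: 2.15
tool_pos: [0.3937, -0.0602, 0.231]
tool_rot: [2.951, -1.079, -0.0]
contact_force: [0.7, -0.6, -0.2]
opening: 0.0596
```

>>> {"fn": "step_arm", "kwargs": {
  "increments": "-0.35 -0.83 0 0 0 -0.2; -0.34 -0.83 0 0 0 -0.2; -0.33 -0.85 0 0 0 -0.2; -0.3 -0.84 0 0 0 -0.2; -0.29 -0.86 0 0 0 -0.2; -0.27 -0.85 0 0 0 -0.2; -0.26 -0.87 0 0 0 -0.2; -0.24 -0.87 0 0 0 -0.2; -0.22 -0.87 0 0 0 -0.2; -0.2 -0.88 0 0 0 -0.2; -0.18 -0.88 0 0 0 -0.2; -0.17 -0.88 0 0 0 -0.2"
}}

```text
t: 3.15
tool_pos: [0.4724, 0.1982, 0.2309]
tool_rot: [3.058, -0.717, -0.001]
contact_force: [1.1, -0.1, 0.7]
opening: 0.0594
```

```bash
python3 - <<'E'
from h import *
d=snap('wrist','w1.png');print(ctrl.get_obs()['q'],ctrl.get_obs()['tool_pos'])
plan((.511,.327,.22),-19.5,0)
E
```

```text
[ 0.25544909 -0.21788673  1.8682608   0.00262647  1.49052511  0.71328121] [0.4729519  0.20095831 0.23093901]
-0.14 -0.87 0.2 0 0 -0.2; -0.13 -0.86 0.2 -0.01 0 -0.19; -0.11 -0.87 0.2 0 0.01 -0.2; -0.09 -0.88 0.21 -0.01 0 -0.19; -0.08 -0.87 0.2 0 0 -0.2; -0.06 -0.88 0.2 0 0 -0.2
```

View pics/w1.png

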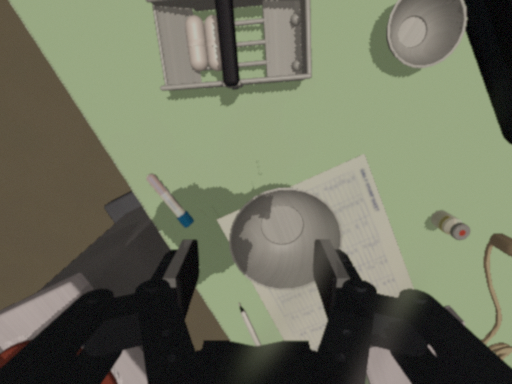

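The wrist view shows the riddle at (232,45), with its grip almost vertical in the image and the bars on its left. The bowl rim is centred near (286,238). Next I'll move over the riddle.

>>> {"fn": "step_arm", "kwargs": {
  "increments": "-0.14 -0.87 0.2 0 0 -0.2; -0.13 -0.86 0.2 0 0 -0.2; -0.11 -0.87 0.2 0 0 -0.2; -0.09 -0.88 0.2 0 0 -0.2; -0.08 -0.87 0.2 0 0 -0.2; -0.06 -0.88 0.2 0 0 -0.2; 0 0 0 0 0 0; 0 0 0 0 0 0"
}}

```text
t: 3.87
tool_pos: [0.5103, 0.3233, 0.2002]
tool_rot: [3.095, -0.533, -0.003]
contact_force: [-0.6, -0.3, -0.6]
opening: 0.0595
```

```bash
python3 - <<'E'
from h import *
e=load('w1.png');print('bowl wrist',onz(e,286,238,.055))
d=snap('wrist','w2.png');o=ctrl.get_obs();print(o['q'],o['tool_pos'],o['tool_rot'])
for z in(.101,.09,.079): print(proj(d,(.511,.327,z)))
im=d['pixels'];m=(im.max(2)<60).astype(np.uint8)
k,l,s,c=cv2.connectedComponentsWithStats(m)
for i in range(1,k):
    if s[i,4]>100: ys,xs=np.where(l==i);print(s[i],cv2.minAreaRect(np.c_[xs,ys].astype(np.float32)))
E
```

```text
bowl wrist [0.46892458 0.11030404 0.055     ]
[ 4.40790822e-01  2.44928791e-02  1.69327811e+00 -3.93395549e-04
  1.42518958e+00  7.82670251e-01] [0.51046753 0.32273325 0.2007867 ] [ 3.09473195e+00 -5.34134814e-01 -1.40747907e-03]
[254.82497277 188.94645286]
[254.87697001 185.2949079 ]
[254.92499068 181.92262093]
[ 461    7   51  274 7935] ((486.0, 143.5), (273.0, 50.0), 90.0)
[ 244  131   19  103 1535] ((252.761474609375, 182.02796936035156), (17.10895538330078, 102.11412048339844), 0.9093804955482483)
[    0   240   512   144 37547] ((255.5, 311.5), (143.0, 511.0), 90.0)
```

View pics/w2.png

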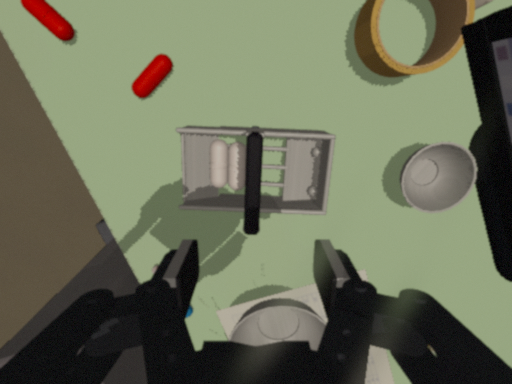

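The grip appears at (252.8,182), about 2 mm from the top-view estimate, so the two agree. I'll descend.

```bash
python3 - <<'E'
from h import *
plan((.511,.329,.09),-20.2,0,n=9)
E
```

```text
-0.01 -0.03 0.58 0 0 0.01; 0 -0.03 0.57 0 0 0.01; -0.01 -0.02 0.58 0 0 0.02; -0.01 -0.03 0.58 0.01 0 0.01; 0 -0.03 0.57 0 0 0.01; -0.01 -0.03 0.58 0 0 0.01; -0.01 -0.02 0.58 0 0.01 0.01; -0.01 -0.03 0.57 0 0 0.02; 0 -0.03 0.58 0 0 0.01
```

>>> {"fn": "step_arm", "kwargs": {
  "increments": "-0.01 -0.03 0.58 0 0 0.01; -0.01 -0.03 0.58 0 0 0.01; -0.01 -0.03 0.58 0 0 0.02; -0.01 -0.03 0.58 0 0 0.01; -0.01 -0.03 0.57 0 0 0.01; -0.01 -0.03 0.58 0 0 0.01; -0.01 -0.02 0.58 0 0 0.01; -0.01 -0.03 0.57 0 0 0.02; 0 -0.03 0.58 0 0 0.01; 0 0 0 0 0 0; 0 0 0 0 0 0"
}}

```text
t: 4.83
tool_pos: [0.5104, 0.3295, 0.0698]
tool_rot: [3.091, -0.551, -0.003]
contact_force: [0.4, -0.0, -0.4]
opening: 0.0596
```

>>> {"fn": "step_arm", "kwargs": {
  "increments": "0 0 0 0 0 0; 0 0 0 0 0 0; 0 0 0 0 0 0; 0 0 0 0 0 0; 0 0 0 0 0 0; 0 0 0 0 0 0; 0 0 0 0 0 0; 0 0 0 0 0 0; 0 0 0 0 0 0; 0 0 0 0 0 0",
  "fingers": -1,
  "newtons": 80
}}

```text
t: 5.67
tool_pos: [0.5119, 0.3303, 0.0727]
tool_rot: [-3.091, 0.551, -0.003]
contact_force: [-1.6, -0.2, 5.6]
opening: 0.0126
```

```bash
python3 - <<'E'
from h import *
d=snap('wrist','w3.png');o=ctrl.get_obs();print(o['t'],o['tool_pos'],o['tool_rot'],o['opening'],o['contact_force'])
E
```

```text
5.7167 [0.51192501 0.33030359 0.07269786] [-3.09149246e+00  5.51313259e-01 -2.55782704e-03] 0.012658247185771215 [-0.65360337 -0.37126041  5.96799086]
```

View pics/w3.png

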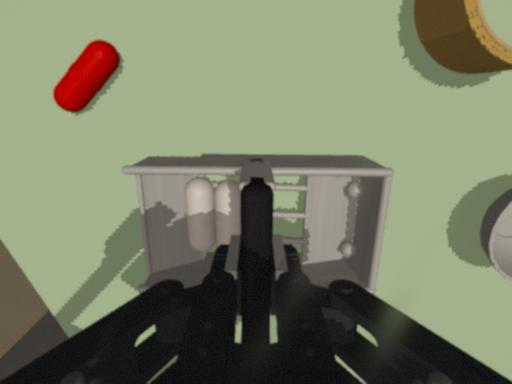

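The riddle is gripped: the opening is 12.7 mm on the 14 mm bar, with the bars and balls visible inside. I'll lift it.

>>> {"fn": "step_arm", "kwargs": {
  "increments": "0 0 -0.1 0 0 0; 0 0 -0.2 0 0 0; 0 0 -0.3 0 0 0; 0 0 -0.4 0 0 0; 0 0 -0.5 0 0 0; 0 0 -0.5 0 0 0; 0 0 -0.5 0 0 0; 0 0 -0.5 0 0 0; 0 0 -0.5 0 0 0; 0 0 -0.4 0 0 0; 0 0 -0.3 0 0 0; 0 0 -0.2 0 0 0"
}}

```text
t: 6.72
tool_pos: [0.5115, 0.33, 0.1829]
tool_rot: [-3.092, 0.551, -0.002]
contact_force: [-0.2, -0.2, -3.7]
opening: 0.0126
```

```bash
python3 - <<'E'
from h import *
d=snap('scene','s1.png');o=ctrl.get_obs();print(o['t'],o['tool_pos'],o['tool_rot'],o['opening'],o['contact_force'],o['wrist_torque'])
a=d['pixels'][150:290,140:320,::-1];cv2.imwrite('pics/s1z.png',cv2.resize(a,None,fx=4,fy=4,interpolation=cv2.INTER_CUBIC))
plan((.535,-.182,.2),-20.2,0,n=46)
E
```

```text
6.7667 [0.51180511 0.33019098 0.18345026] [-3.09138736  0.55125723 -0.00310779] 0.013013549243255266 [ 1.08263235  0.33306723 -1.84297396] [0.0082186  0.00898874 0.01609331]
0.17 0.41 0 0 0 0; 0.18 0.41 0 0 0 0; 0.17 0.41 0.01 0 0 0; 0.17 0.41 0 0 0 0; 0.17 0.41 0 0 0 0; 0.18 0.42 0 0 0 0; 0.17 0.41 0 0 0 0; 0.17 0.41 0 0 0 0; 0.18 0.41 0.01 0 0 0; 0.17 0.41 0 0 0 0; 0.17 0.41 0 0 0 0; 0.17 0.41 0 0 0 0

0.18 0.41 0 0 0 0; 0.17 0.41 0 -0.01 -0.01 0; 0.17 0.41 0.01 0 0 0; 0.18 0.42 0 0 0 0; 0.17 0.41 0 0 0 0; 0.17 0.41 0 0 0 0; 0.17 0.41 0 0 0 0; 0.18 0.41 0.01 0 0 0; 0.17 0.41 0 0 0 0; 0.17 0.41 0 0 0 0; 0.18 0.41 0 0 0 0; 0.17 0.41 0 0 0 0

0.17 0.41 0.01 0 0 0; 0.17 0.42 0 0 0 0; 0.18 0.41 0 0 0 0; 0.17 0.41 0 0 0 0; 0.17 0.41 0 0 0 0; 0.18 0.41 0 0 0 0; 0.17 0.41 0.01 0 0 0; 0.17 0.41 0 0 0 0; 0.17 0.41 0 0 0 0; 0.18 0.41 0 0 0 0; 0.17 0.41 0 0 0 0; 0.17 0.41 0.01 0 0 0

0.18 0.42 0 0 0 0; 0.17 0.41 0 0 0 0; 0.17 0.41 0 0 0 0; 0.17 0.41 0 -0.01 0 0; 0.18 0.41 0.01 0 -0.01 0; 0.17 0.41 0 0 0 0; 0.17 0.41 0 0 0 0; 0.18 0.41 0 0 0 0; 0.17 0.41 0.01 0 0 0; 0.17 0.41 0 0 0 0
```

View pics/s1z.png

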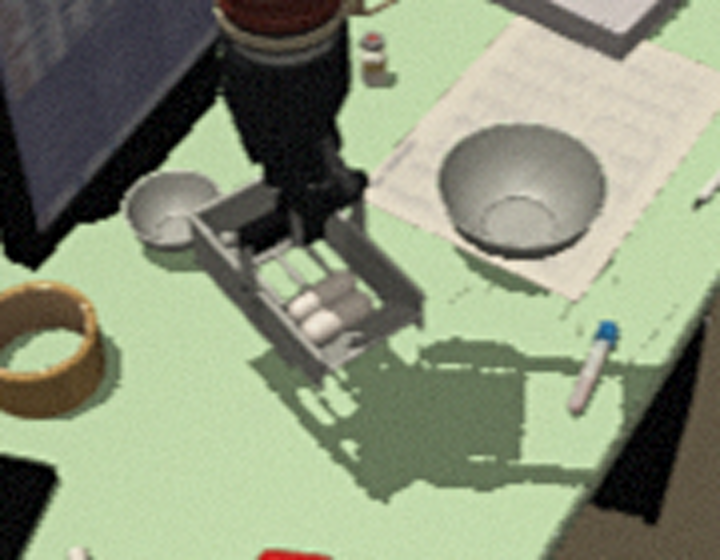

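The riddle is lifted and level, with the bars inside. I'll carry it to the pan with soft starts and stops.

>>> {"fn": "step_arm", "kwargs": {
  "increments": "0.04 0.1 0 0 0 0; 0.08 0.2 0 0 0 0; 0.13 0.3 0 0 0 0; 0.17 0.41 0 0 0 0; 0.17 0.41 0 0 0 0; 0.18 0.42 0 0 0 0; 0.17 0.41 0 0 0 0; 0.17 0.41 0 0 0 0; 0.18 0.41 0 0 0 0; 0.17 0.41 0 0 0 0; 0.17 0.41 0 0 0 0; 0.17 0.41 0 0 0 0"
}}

```text
t: 7.77
tool_pos: [0.5163, 0.2123, 0.1814]
tool_rot: [-3.093, 0.552, -0.0]
contact_force: [0.2, 0.8, -3.4]
opening: 0.0123
```

>>> {"fn": "step_arm", "kwargs": {
  "increments": "0.18 0.41 0 0 0 0; 0.17 0.41 0 0 0 0; 0.17 0.41 0 0 0 0; 0.18 0.42 0 0 0 0; 0.17 0.41 0 0 0 0; 0.17 0.41 0 0 0 0; 0.17 0.41 0 0 0 0; 0.18 0.41 0 0 0 0; 0.17 0.41 0 0 0 0; 0.17 0.41 0 0 0 0; 0.18 0.41 0 0 0 0; 0.17 0.41 0 0 0 0"
}}

```text
t: 8.77
tool_pos: [0.5224, 0.0786, 0.1813]
tool_rot: [-3.093, 0.552, -0.0]
contact_force: [-0.8, 0.0, -2.8]
opening: 0.013
```

>>> {"fn": "step_arm", "kwargs": {
  "increments": "0.17 0.41 0 0 0 0; 0.17 0.42 0 0 0 0; 0.18 0.41 0 0 0 0; 0.17 0.41 0 0 0 0; 0.17 0.41 0 0 0 0; 0.18 0.41 0 0 0 0; 0.17 0.41 0 0 0 0; 0.17 0.41 0 0 0 0; 0.17 0.41 0 0 0 0; 0.18 0.41 0 0 0 0; 0.17 0.41 0 0 0 0; 0.17 0.41 0 0 0 0"
}}

```text
t: 9.77
tool_pos: [0.5284, -0.0549, 0.1813]
tool_rot: [-3.093, 0.552, 0.0]
contact_force: [0.4, 0.3, -3.6]
opening: 0.0128
```

```bash
python3 - <<'E'
from h import *
s=plan((.535,-.182,.2),-20.2,0,n=10)
print();s=plan((.535,-.182,.155),-20.2,0,n=8,start=s)
print();s=plan((.535,-.182,.155),-20.2,22,n=10,start=s)
E
```

```text
0.2 0.47 0 0 0 0; 0.2 0.47 0 0 0 0; 0.2 0.46 0 0 0 0; 0.2 0.47 0 0 0 0; 0.2 0.47 0.01 0 0 0; 0.2 0.47 0 0 0 0; 0.21 0.47 0 0 0 0; 0.2 0.46 0 0 0 0; 0.2 0.47 0 0 0 0; 0.2 0.47 0 0 0 0


0 0 0.23 0 0 0; 0 0 0.22 0 0 0; 0 0 0.23 0 0 0; 0 0 0.22 0 0 0; 0 0 0.23 0 0 0; 0 0 0.22 0 0 0; 0 0 0.23 0 0 0; 0 0 0.22 0 0 0


0.03 0 0 0 0.38 0; 0.03 0 0 0 0.39 0; 0.03 0 0 0 0.38 0; 0.03 0 0 0 0.39 0; 0.02 0 0 0 0.38 0; 0.03 0 0 0 0.38 0; 0.03 0 0 0 0.39 0; 0.03 0 0 0 0.38 0; 0.03 0 0 0 0.39 0; 0.03 0 0 0 0.38 0
```

>>> {"fn": "step_arm", "kwargs": {
  "increments": "0.2 0.47 0 0 0 0; 0.2 0.47 0 0 0 0; 0.2 0.46 0 0 0 0; 0.2 0.47 0 0 0 0; 0.2 0.47 0 0 0 0; 0.2 0.47 0 0 0 0; 0.21 0.47 0 0 0 0; 0.2 0.46 0 0 0 0; 0.15 0.36 0 0 0 0; 0.12 0.27 0 0 0 0; 0.08 0.19 0 0 0 0; 0.05 0.12 0 0 0 0"
}}

```text
t: 10.77
tool_pos: [0.5351, -0.1816, 0.1812]
tool_rot: [-3.093, 0.552, 0.0]
contact_force: [-1.4, -0.6, -3.7]
opening: 0.0128
```

>>> {"fn": "step_arm", "kwargs": {
  "increments": "0 0 0.23 0 0 0; 0 0 0.22 0 0 0; 0 0 0.23 0 0 0; 0 0 0.22 0 0 0; 0 0 0.23 0 0 0; 0 0 0.22 0 0 0; 0 0 0.23 0 0 0; 0 0 0.22 0 0 0; 0 0 0 0 0 0; 0 0 0 0 0 0"
}}

```text
t: 11.6
tool_pos: [0.5348, -0.1808, 0.1357]
tool_rot: [-3.092, 0.552, 0.002]
contact_force: [0.4, -0.4, -2.7]
opening: 0.0127
```

```bash
python3 - <<'E'
from h import *
d=snap('scene','s2.png');o=ctrl.get_obs();print(o['t'],o['tool_pos'],o['tool_rot'],o['opening'])
a=d['pixels'][70:200,220:370,::-1];a=cv2.resize(a,None,fx=4,fy=4,interpolation=cv2.INTER_CUBIC)
d=snap('top','t2.png');b=d['pixels'][130:240,310:440,::-1];b=cv2.resize(b,(600,520),interpolation=cv2.INTER_CUBIC)
cv2.imwrite('pics/s2z.png',a);cv2.imwrite('pics/t2z.png',b)
E
```

```text
11.65 [ 0.53508914 -0.180952    0.13632044] [ 3.09275031e+00 -5.51579777e-01  4.73510872e-05] 0.012379640408363049
```

View pics/s2z.png

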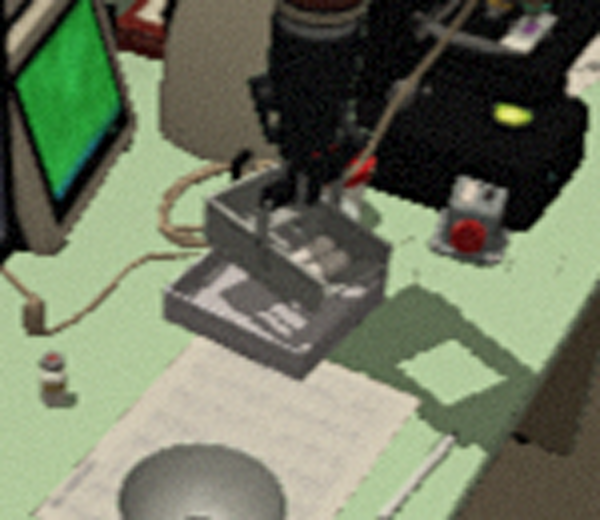

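View pics/t2z.png

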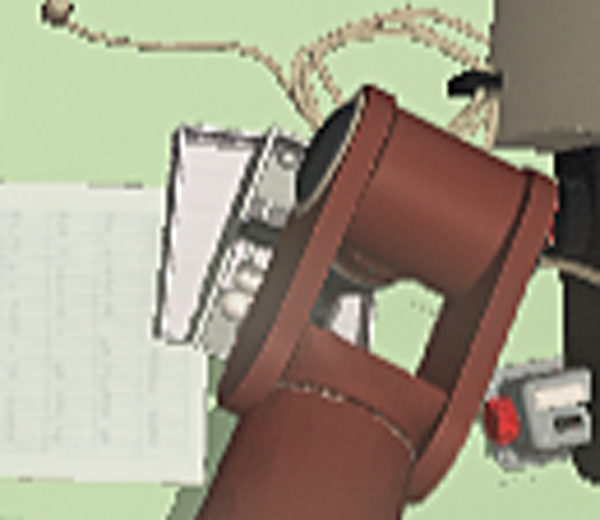

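The basket is over the pan, level and still loaded. I'll tilt it to about 22°.

>>> {"fn": "step_arm", "kwargs": {
  "increments": "0.03 0 0 0 0.38 0; 0.03 0 0 0 0.39 0; 0.03 0 0 0 0.38 0; 0.03 0 0 0 0.39 0; 0.03 0 0 0 0.38 0; 0.03 0 0 0 0.38 0; 0.03 0 0 0 0.39 0; 0.03 0 0 0 0.38 0; 0.03 0 0 0 0.39 0; 0.03 0 0 0 0.38 0; 0 0 0 0 0 0; 0 0 0 0 0 0"
}}

```text
t: 12.7
tool_pos: [0.5415, -0.1833, 0.1377]
tool_rot: [2.973, -0.53, 0.576]
contact_force: [0.4, -0.7, -2.9]
opening: 0.0126
```

>>> {"fn": "step_arm", "kwargs": {
  "increments": "0 0 0 0 0 0; 0 0 0 0 0 0; 0 0 0 0 0 0; 0 0 0 0 0 0; 0 0 0 0 0 0; 0 0 0 0 0 0"
}}

```text
t: 13.2
tool_pos: [0.542, -0.1835, 0.1376]
tool_rot: [2.973, -0.53, 0.578]
contact_force: [0.1, -0.1, -3.0]
opening: 0.0127
```

```bash
cat >> h.py <<'E'
def look(k):
    o=ctrl.get_obs();print(o['t'],o['tool_pos'],o['tool_rot'],o['opening'],o['contact_force'])
    d=snap('scene','s%s.png'%k);a=d['pixels'][70:200,220:370,::-1];a=cv2.resize(a,(500,433),interpolation=cv2.INTER_CUBIC)
    d=snap('wrist','w%s.png'%k);b=cv2.resize(d['pixels'][:,:,::-1],(500,375));b=b
    c=np.zeros((600,800,3),np.uint8);c[:433,:400]=a[:, 50:450];c[:375,400:]=b[:,50:450]
    d=snap('top','t%s.png'%k);e=d['pixels'][150:220,330:420,::-1];e=cv2.resize(e,(285,222),interpolation=cv2.INTER_CUBIC);c[376:598,410:695]=e
    cv2.imwrite('pics/l%s.png'%k,c)
E
python3 -c "
from h import *
look(3)"
```

```text
13.2 [ 0.54204007 -0.18350259  0.13762027] [ 2.97290396 -0.53011594  0.57776038] 0.012696525270858156 [ 0.09415792 -0.12740814 -2.95631889]
```

View pics/l3.png

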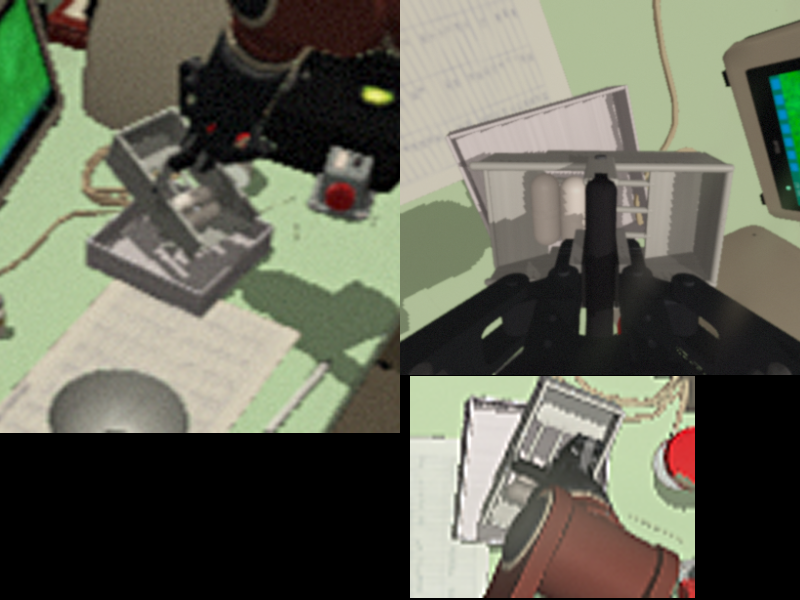

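```bash
python3 -c "
from h import *
w=cv2.imread('pics/w3.png');cv2.imwrite('pics/w3z.png',cv2.resize(cv2.imread('pics/w3.png')[80:360,50:450],(800,560),interpolation=cv2.INTER_CUBIC))
s=cv2.imread('pics/s3.png')[100:170,250:335];cv2.imwrite('pics/s3z.png',cv2.resize(s,None,fx=8,fy=8,interpolation=cv2.INTER_CUBIC))"
```

```text
(no output)
```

View pics/w3z.png

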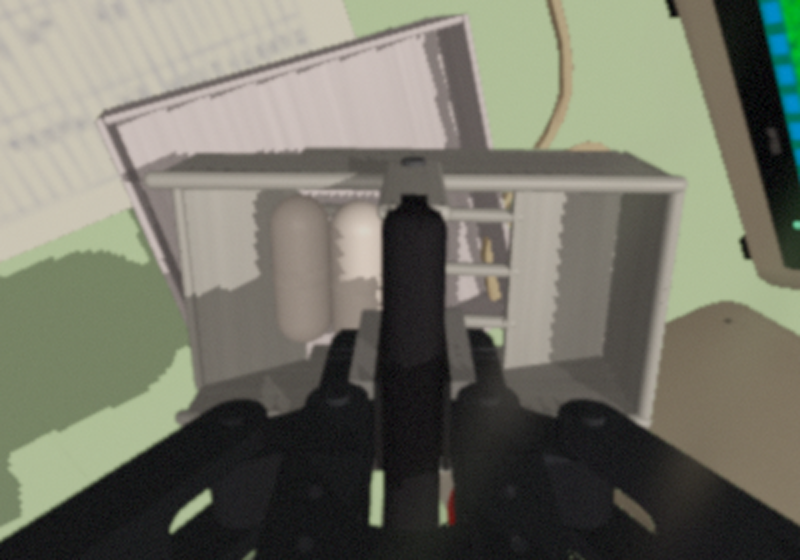

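View pics/s3z.png

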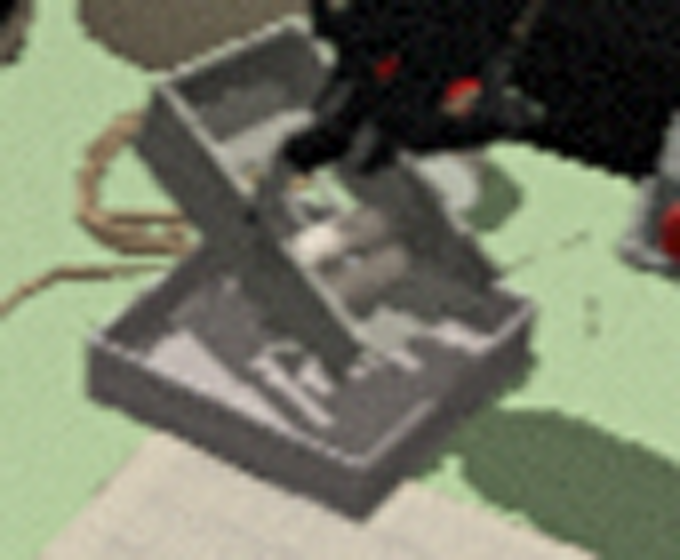

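```bash
python3 -c "
from h import *
s=cv2.imread('pics/t3.png')[150:215,345:400];cv2.imwrite('pics/t3z.png',cv2.resize(s,None,fx=9,fy=9,interpolation=cv2.INTER_CUBIC))
s=cv2.imread('pics/s3.png')[118:150,275:310];cv2.imwrite('pics/s3y.png',cv2.resize(s,None,fx=16,fy=16,interpolation=cv2.INTER_CUBIC))"
```

```text
(no output)
```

View pics/t3z.png

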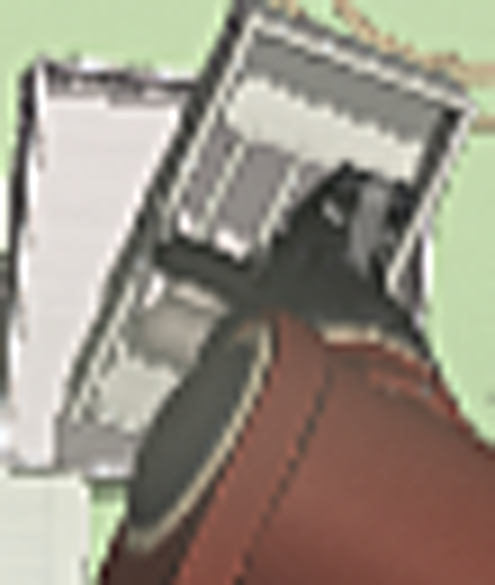

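View pics/s3y.png

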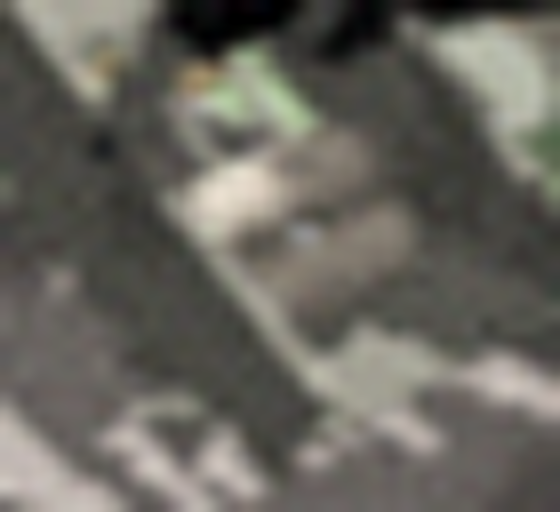

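A bright spot between the bars, at (305,232) in the last zoom, could be a ball lodged there. I'll rock gently, go back to level, and shift sideways to check the pan.

>>> {"fn": "step_arm", "kwargs": {
  "increments": "0.2 0 0 0 0 0; -0.2 0 0 0 0 0; 0.2 0 0 0 0 0; -0.2 0 0 0 0 0; 0.2 0 0 0 0 0; -0.2 0 0 0 0 0; 0 0.2 0 0 0 0; 0 -0.2 0 0 0 0; 0 0.2 0 0 0 0; 0 -0.2 0 0 0 0; 0 0 0 0 0 0; 0 0 0 0 0 0"
}}

```text
t: 14.35
tool_pos: [0.542, -0.1832, 0.1376]
tool_rot: [2.973, -0.53, 0.578]
contact_force: [-0.2, 0.1, -2.5]
opening: 0.0126
```

>>> {"fn": "step_arm", "kwargs": {
  "increments": "-0.03 0 0 0 -0.38 0; -0.03 0 0 0 -0.39 0; -0.03 0 0 0 -0.38 0; -0.03 0 0 0 -0.39 0; -0.03 0 0 0 -0.38 0; -0.03 0 0 0 -0.38 0; -0.03 0 0 0 -0.39 0; -0.03 0 0 0 -0.38 0; -0.03 0 0 0 -0.39 0; -0.03 0 0 0 -0.38 0; 0 0 0 0 0 0; 0 0 0 0 0 0"
}}

```text
t: 15.35
tool_pos: [0.5357, -0.1811, 0.136]
tool_rot: [3.093, -0.551, 0.002]
contact_force: [-0.3, -0.2, -3.3]
opening: 0.0125
```

```bash
python3 -c "
from h import *
look(4)
w=cv2.imread('pics/w4.png');cv2.imwrite('pics/w4z.png',cv2.resize(w[80:360,50:450],(800,560),interpolation=cv2.INTER_CUBIC))
s=cv2.imread('pics/s4.png')[100:170,250:335];cv2.imwrite('pics/s4z.png',cv2.resize(s,None,fx=8,fy=8,interpolation=cv2.INTER_CUBIC))"
```

```text
15.35 [ 0.5357004  -0.18110761  0.13601298] [ 3.09259608e+00 -5.51349478e-01  2.26027539e-03] 0.012506184357189025 [-0.33584476 -0.23232407 -3.27902411]
```

View pics/w4z.png

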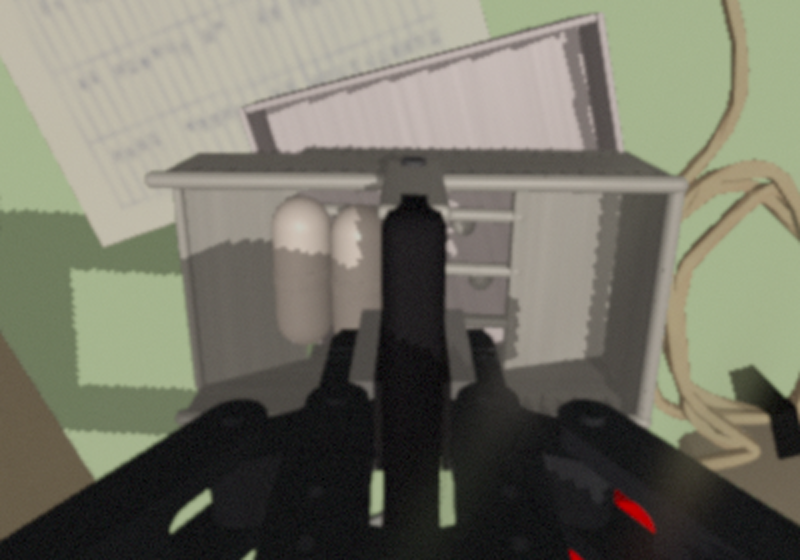

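View pics/s4z.png

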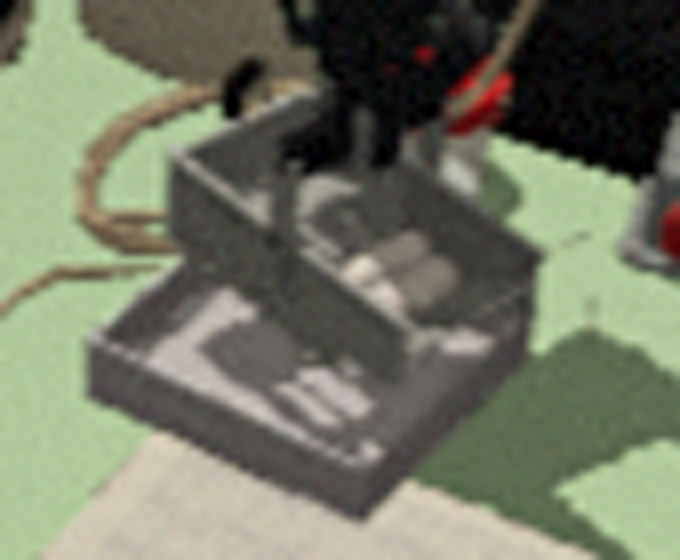

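The wrist view shows both balls on the pan floor through the grid, at (463,228) and (482,278), and both bars still in the basket. I'll rise, travel to the bowl, and plan the pour about the lip.

```bash
cat >> h.py <<'E'
def rowsfor(poses,start):
    p,r=start;rows=[]
    for pt,Rt in poses:
        dp=r.as_matrix().T@(pt-p)/.025;dr=(r.inv()*Rt).as_rotvec()/.1
        v=np.round(np.r_[dp,dr],2)+0.;rows.append(v);p=p+r.as_matrix()@v[:3]*.025;r=r*R.from_rotvec(v[3:]*.1)
    for j in range(0,len(rows),12): print('; '.join(' '.join('%g'%x for x in v) for v in rows[j:j+12]));print()
    return p,r
def lippose(lip,yaw,tilt):
    b=R.from_euler('z',yaw,degrees=True)*R.from_euler('y',-tilt,degrees=True)
    g=np.array(lip)-b.apply([-.075,0,-.058]);T=tool(yaw,tilt);return g+T.as_matrix()[:,2]*TC,T
E
python3 - <<'E'
from h import *
s=plan((.535,-.182,.215),-20.2,0,n=8)
lip=np.array([.467+.022,.108,.095])
p,T=lippose(lip,0,18);g=p-T.as_matrix()[:,2]*TC;print('pre',g)
s=plan((g[0],g[1],.215),0,0,n=30,start=s)
E
```

```text
0 0.01 -0.3 0 0 0; 0 0 -0.3 0 0 0; 0.01 0.01 -0.3 0 0 0; 0 0 -0.3 0 0 0; 0 0.01 -0.3 0 0 0; 0 0 -0.3 0 -0.01 0; 0.01 0.01 -0.3 0 0 0; 0 0 -0.3 0 0 0

pre [0.54240625 0.108      0.17333755]
-0.12 -0.37 0 0 0 -0.12; -0.12 -0.36 0 0 0 -0.12; -0.12 -0.37 0 0 0 -0.11; -0.11 -0.37 0 0 0 -0.12; -0.11 -0.37 0 0 0 -0.12; -0.1 -0.38 0 0 0 -0.12; -0.1 -0.37 0 0 0 -0.11; -0.09 -0.38 0 0 0 -0.12; -0.09 -0.37 0 0 0 -0.12; -0.09 -0.38 0 0 0 -0.12; -0.08 -0.38 0 0 0 -0.11; -0.07 -0.38 0 0 0 -0.12

-0.08 -0.38 0 0 0 -0.12; -0.06 -0.38 0 0 0 -0.12; -0.07 -0.38 0 0 0 -0.11; -0.05 -0.38 0 0 0 -0.12; -0.06 -0.38 0 0 0 -0.12; -0.05 -0.39 0 0 0 -0.12; -0.04 -0.38 0 0 0 -0.12; -0.04 -0.39 0 0 0 -0.11; -0.04 -0.38 0 0 0 -0.12; -0.03 -0.39 0 0 0 -0.12; -0.03 -0.38 0 0 0 -0.12; -0.02 -0.39 0 0 0 -0.11

-0.01 -0.39 0 0 0 -0.12; -0.02 -0.38 0 0 0 -0.12; -0.01 -0.39 0 0 0 -0.12; 0 -0.39 0 0 0 -0.11; 0 -0.38 0 0 0 -0.12; 0.01 -0.39 0 0 0 -0.12
```

>>> {"fn": "step_arm", "kwargs": {
  "increments": "0 0 -0.3 0 0 0; 0 0 -0.3 0 0 0; 0 0 -0.3 0 0 0; 0 0 -0.3 0 0 0; 0 0 -0.3 0 0 0; 0 0 -0.3 0 0 0; 0 0 -0.3 0 0 0; 0 0 -0.3 0 0 0; 0 0 0 0 0 0; 0 0 0 0 0 0; 0 -0.1 0 0 0 0; 0 -0.2 0 0 0 0"
}}

```text
t: 16.5
tool_pos: [0.5373, -0.1738, 0.1952]
tool_rot: [-3.092, 0.553, 0.002]
contact_force: [-0.9, 0.1, -3.1]
opening: 0.0129
```

>>> {"fn": "step_arm", "kwargs": {
  "increments": "-0.12 -0.37 0 0 0 -0.12; -0.12 -0.36 0 0 0 -0.12; -0.12 -0.37 0 0 0 -0.11; -0.11 -0.37 0 0 0 -0.12; -0.11 -0.37 0 0 0 -0.12; -0.1 -0.38 0 0 0 -0.12; -0.1 -0.37 0 0 0 -0.11; -0.09 -0.38 0 0 0 -0.12; -0.09 -0.37 0 0 0 -0.12; -0.09 -0.38 0 0 0 -0.12; -0.08 -0.38 0 0 0 -0.11; -0.07 -0.38 0 0 0 -0.12"
}}

```text
t: 17.5
tool_pos: [0.5408, -0.0569, 0.196]
tool_rot: [-3.124, 0.331, -0.0]
contact_force: [0.4, 1.4, -3.6]
opening: 0.0127
```

>>> {"fn": "step_arm", "kwargs": {
  "increments": "-0.08 -0.38 0 0 0 -0.12; -0.06 -0.38 0 0 0 -0.12; -0.07 -0.38 0 0 0 -0.11; -0.05 -0.38 0 0 0 -0.12; -0.06 -0.38 0 0 0 -0.12; -0.05 -0.39 0 0 0 -0.12; -0.04 -0.38 0 0 0 -0.12; -0.04 -0.39 0 0 0 -0.11; -0.04 -0.38 0 0 0 -0.12; -0.03 -0.39 0 0 0 -0.12; -0.03 -0.38 0 0 0 -0.12; -0.02 -0.39 0 0 0 -0.11"
}}

```text
t: 18.5
tool_pos: [0.5435, 0.059, 0.196]
tool_rot: [3.14, -0.11, -0.0]
contact_force: [0.1, 0.1, -2.6]
opening: 0.0129
```

```bash
python3 - <<'E'
from h import *
look(5)
d=load('t5.png');cv2.imwrite('pics/t5z.png',cv2.resize(d['pixels'][140:230,240:410,::-1],None,fx=4.5,fy=4.5,interpolation=cv2.INTER_CUBIC))
o=ctrl.get_obs();print(o['q'])
lip=np.array([.467+.022,.108,.095])
p,T=lippose(lip,0,18);g=p-T.as_matrix()[:,2]*TC
s=plan((g[0],g[1],.215),0,0,n=6);s=plan((g[0],g[1],.19),0,18,n=12,start=s)
rowsfor([lippose(lip+[0,0,.017*max(0,1-i/6)],0,18+34*i/24) for i in range(1,25)],s)
E
```

```text
18.5 [0.54351599 0.0590028  0.19601389] [ 3.13966413e+00 -1.09750456e-01 -5.74210748e-05] 0.012877179930766647 [ 0.1381563  0.0512097 -2.5553669]
[-2.83704763e-02 -1.10366023e-01  1.83205913e+00 -3.20498385e-04
  1.41992012e+00  4.12858490e-02]
-0.03 -0.33 0 0 0 -0.12; -0.03 -0.32 0 0 0 -0.11; -0.02 -0.33 0 0 0 -0.12; -0.02 -0.33 0 0 0 -0.11; -0.01 -0.33 0 0 0 -0.12; -0.01 -0.33 0 0 0 -0.12

0.02 0 0.08 0 0.26 0; 0.02 0 0.09 0 0.26 0; 0.01 0 0.08 0 0.27 0; 0.02 0 0.08 0 0.26 0; 0.01 0 0.08 0 0.26 0; 0 0 0.09 0 0.26 0; 0.01 0 0.08 0 0.26 0; 0.01 0 0.08 0 0.26 0; 0 0 0.08 0 0.27 0; 0 0 0.08 0 0.26 0; 0 0 0.08 0 0.26 0; -0.01 0 0.08 0 0.26 0

-0.07 0 0.02 0 0.25 0; -0.08 0 0.04 0 0.25 0; -0.08 0 0.03 0 0.24 0; -0.08 0 0.03 0 0.25 0; -0.08 0 0.03 0 0.25 0; -0.09 0 0.03 0 0.25 0; -0.04 0 -0.08 0 0.24 0; -0.04 0 -0.07 0 0.25 0; -0.04 0 -0.07 0 0.25 0; -0.04 0 -0.08 0 0.24 0; -0.04 0 -0.07 0 0.25 0.01; -0.04 0 -0.07 0 0.25 0

-0.04 0 -0.08 0 0.25 0; -0.04 0 -0.07 0 0.24 0; -0.04 0 -0.07 0 0.25 0; -0.03 0 -0.08 0 0.25 0; -0.04 0 -0.07 0 0.25 0; -0.04 0 -0.08 0 0.24 0; -0.04 0 -0.07 0 0.25 0; -0.04 0 -0.07 0 0.25 0; -0.04 0 -0.08 0 0.24 0; -0.04 0 -0.07 0 0.25 0; -0.04 0 -0.07 0 0.25 0; -0.04 0 -0.08 0 0.25 0
```

View pics/l5.png

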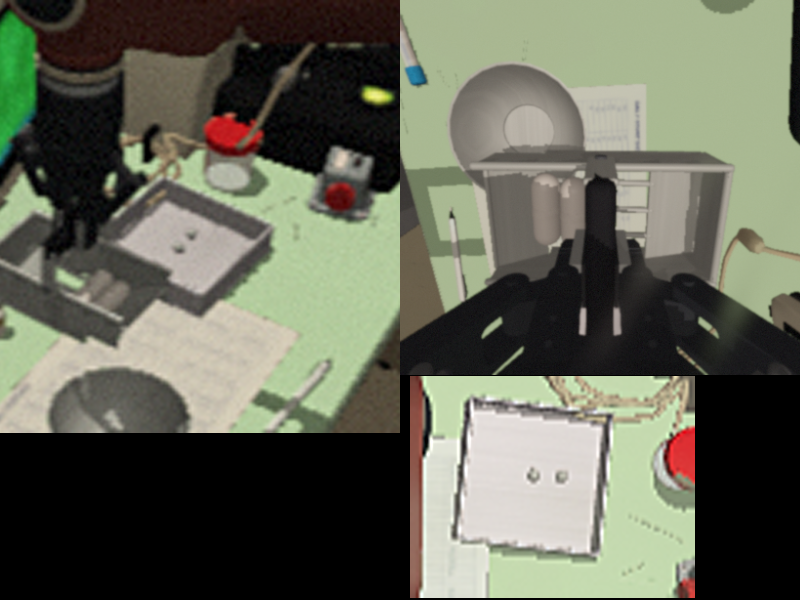

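View pics/t5z.png

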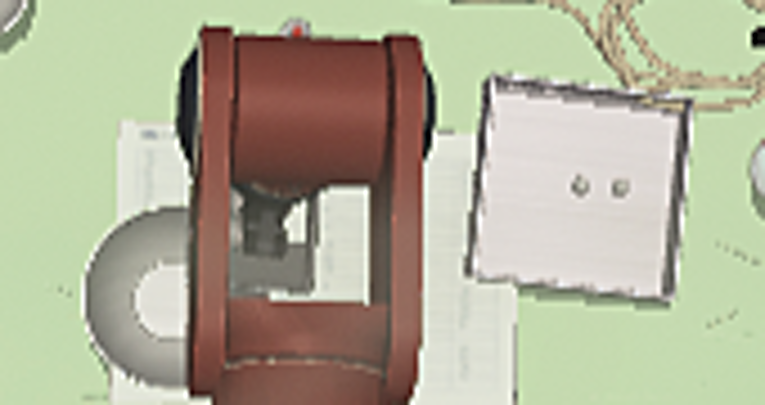

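Both balls lie mid-pan, at about (580,186) and (620,188) in the zoom, and both bars are in the basket. Next I'll move over the bowl and pre-tilt to 18°.

>>> {"fn": "step_arm", "kwargs": {
  "increments": "-0.03 -0.33 0 0 0 -0.12; -0.03 -0.32 0 0 0 -0.11; -0.02 -0.33 0 0 0 -0.12; -0.02 -0.33 0 0 0 -0.11; -0.01 -0.33 0 0 0 -0.12; -0.01 -0.33 0 0 0 -0.12; 0 0 0 0 0 0; 0 0 0 0 0 0"
}}

```text
t: 19.32
tool_pos: [0.5425, 0.1079, 0.196]
tool_rot: [3.141, 0.0, -0.0]
contact_force: [0.8, -1.1, -3.5]
opening: 0.0125
```

>>> {"fn": "step_arm", "kwargs": {
  "increments": "0.02 0 0.08 0 0.26 0; 0.02 0 0.09 0 0.26 0; 0.01 0 0.08 0 0.27 0; 0.02 0 0.08 0 0.26 0; 0.01 0 0.08 0 0.26 0; 0 0 0.09 0 0.26 0; 0.01 0 0.08 0 0.26 0; 0.01 0 0.08 0 0.26 0; 0 0 0.08 0 0.27 0; 0 0 0.08 0 0.26 0; 0 0 0.08 0 0.26 0; 0 0 0 0 0.26 0"
}}

```text
t: 20.32
tool_pos: [0.5475, 0.1069, 0.1733]
tool_rot: [3.102, -0.002, 0.49]
contact_force: [0.9, -0.1, -3.8]
opening: 0.0128
```

```bash
python3 - <<'E'
from h import *
look(6);s6=load('s6.png');cv2.imwrite('pics/s6z.png',cv2.resize(s6['pixels'][140:240,200:320,::-1],None,fx=5,fy=5,interpolation=cv2.INTER_CUBIC))
o=ctrl.get_obs();s=(o['tool_pos'],R.from_rotvec(o['tool_rot']))
lip=np.array([.467+.022,.108,.095])
print(proj(s6,lip))
rowsfor([lippose(lip+[0,0,.017*max(0,1-i/6)],0,18+34*i/24) for i in range(1,25)],s)
E
```

```text
20.3167 [0.5474517  0.10691935 0.17326326] [ 3.10243409e+00 -2.42706616e-03  4.90217744e-01] 0.012846994005728843 [ 0.90501773 -0.1373893  -3.84778381]
[263.68824768 183.29642071]
-0.06 -0.04 0.1 0.01 0.26 -0.01; -0.07 0 0.03 0 0.25 0; -0.08 0 0.03 0 0.25 0; -0.09 0 0.03 0 0.24 0; -0.08 0 0.03 0 0.25 0; -0.09 0 0.03 0 0.25 0; -0.04 0 -0.07 0 0.25 0; -0.04 0 -0.07 0 0.24 0; -0.04 0 -0.08 0 0.25 0; -0.04 0 -0.07 0 0.25 0; -0.04 0 -0.08 0 0.25 0; -0.04 0 -0.07 0 0.24 0

-0.03 0 -0.07 0 0.25 0; -0.04 0 -0.08 0 0.25 0; -0.04 0 -0.07 0 0.24 0; -0.04 0 -0.07 0 0.25 0; -0.04 0 -0.08 0 0.25 0; -0.04 0 -0.07 0 0.25 0; -0.04 0 -0.08 0 0.24 0; -0.04 0 -0.07 0 0.25 0; -0.04 0 -0.07 0 0.25 0; -0.04 0 -0.08 0 0.25 0; -0.04 0 -0.07 0 0.24 0; -0.04 0 -0.07 0 0.25 0
```

View pics/s6z.png

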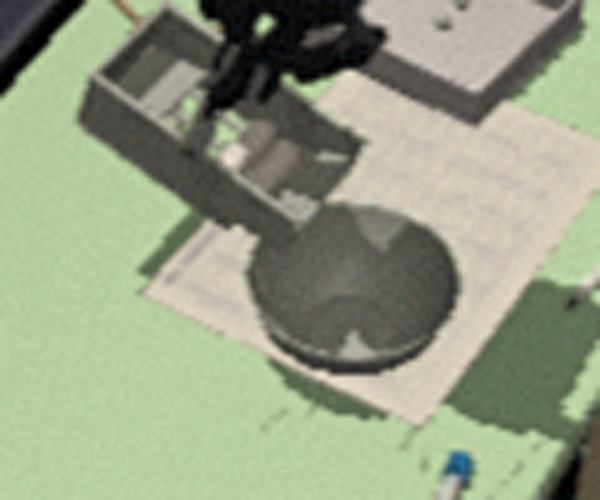

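View pics/w6.png

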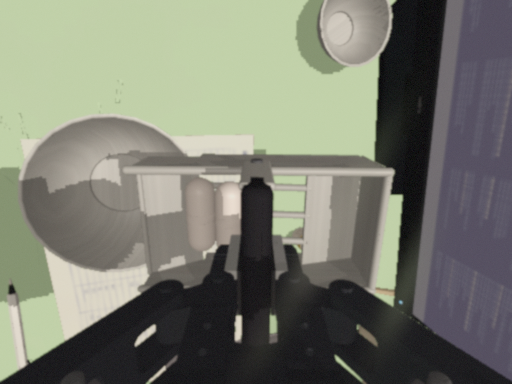

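The lip is over the +x side of the bowl, 22 mm from its centre, as planned. Now the slow pour about the lip.

>>> {"fn": "step_arm", "kwargs": {
  "increments": "-0.06 -0.04 0.1 0 0.26 0; -0.07 0 0.03 0 0.25 0; -0.08 0 0.03 0 0.25 0; -0.09 0 0.03 0 0.24 0; -0.08 0 0.03 0 0.25 0; -0.09 0 0.03 0 0.25 0; -0.04 0 -0.07 0 0.25 0; -0.04 0 -0.07 0 0.24 0; -0.04 0 -0.08 0 0.25 0; -0.04 0 -0.07 0 0.25 0; -0.04 0 -0.08 0 0.25 0; -0.04 0 -0.07 0 0.24 0"
}}

```text
t: 21.47
tool_pos: [0.5284, 0.1084, 0.1705]
tool_rot: [2.994, -0.002, 0.95]
contact_force: [-0.5, 0.7, -3.1]
opening: 0.0128
```

```bash
python3 - <<'E'
from h import *
look(7);s6=load('s7.png');cv2.imwrite('pics/s7z.png',cv2.resize(s6['pixels'][140:240,200:320,::-1],None,fx=5,fy=5,interpolation=cv2.INTER_CUBIC))
E
```

```text
21.4667 [0.52836817 0.10841579 0.17050447] [ 2.99425649e+00 -1.54352012e-03  9.49885773e-01] 0.012756177984871631 [-0.49215191  0.7113671  -3.11125089]
```

View pics/s7z.png

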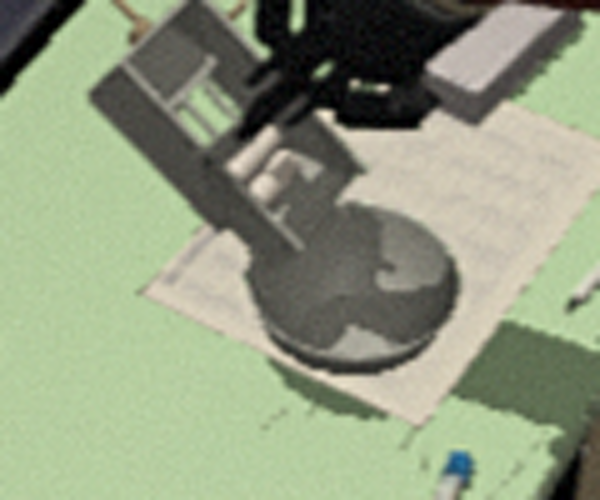

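At about 35° the bars are still inside. I'll continue to about 47°.

>>> {"fn": "step_arm", "kwargs": {
  "increments": "-0.03 0 -0.07 0 0.25 0; -0.04 0 -0.08 0 0.25 0; -0.04 0 -0.07 0 0.24 0; -0.04 0 -0.07 0 0.25 0; -0.04 0 -0.08 0 0.25 0; -0.04 0 -0.07 0 0.25 0; -0.04 0 -0.08 0 0.24 0; -0.04 0 -0.07 0 0.25 0; 0 0 0 0 0 0; 0 0 0 0 0 0; 0 0 0 0 0 0; 0 0 0 0 0 0"
}}

```text
t: 22.62
tool_pos: [0.5135, 0.1084, 0.177]
tool_rot: [2.887, -0.002, 1.239]
contact_force: [-0.2, 0.1, -2.4]
opening: 0.013
```

```bash
python3 - <<'E'
from h import *
look(8);s6=load('s8.png');cv2.imwrite('pics/s8z.png',cv2.resize(s6['pixels'][140:240,200:320,::-1],None,fx=5,fy=5,interpolation=cv2.INTER_CUBIC))
E
```

```text
22.6167 [0.51352122 0.10844276 0.17702843] [ 2.88679701e+00 -1.58052712e-03  1.23854953e+00] 0.013025920383869138 [-0.24492557  0.05026493 -2.35246932]
```

View pics/s8z.png

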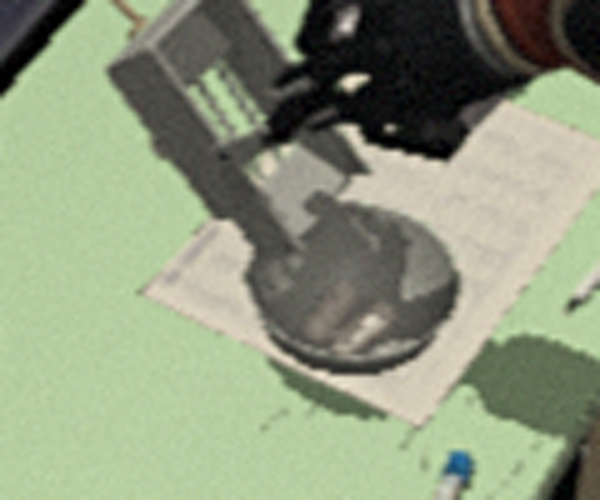

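The bars seem to be in the bowl, near (340,320). I'll raise, untilt and check.

```bash
python3 - <<'E'
from h import *
o=ctrl.get_obs();T=R.from_rotvec(o['tool_rot']);g=o['tool_pos']-T.as_matrix()[:,2]*TC;print(g)
s=plan((g[0]+.01,.108,.225),0,46.5,n=4)
s=plan((.53,.15,.225),0,0,n=11,start=s)
E
```

```text
[0.49968506 0.1083985  0.18986891]
0.32 0 -0.17 0 0 0; 0.33 0.01 -0.17 0 0.01 0; 0.32 0 -0.17 0.01 0 -0.01; 0.33 0.01 -0.17 0 0 0

-0.01 -0.15 0.05 0 -0.74 0; 0 -0.16 0.05 0 -0.73 0; 0 -0.15 0.04 0 -0.74 0; 0.01 -0.15 0.04 0 -0.74 0; 0.01 -0.16 0.04 0 -0.74 0; 0.01 -0.15 0.03 0 -0.73 0; 0.01 -0.15 0.02 0 -0.74 0; 0.01 -0.16 0.02 0 -0.74 0; 0.02 -0.15 0.02 0 -0.74 0; 0.02 -0.15 0 0 -0.73 0; 0.01 -0.15 0.01 0 -0.74 0
```

>>> {"fn": "step_arm", "kwargs": {
  "increments": "0.32 0 -0.17 0 0 0; 0.33 0 -0.17 0 0 0; 0.32 0 -0.17 0 0 0; 0.33 0 -0.17 0 0 0"
}}

```text
t: 23.1
tool_pos: [0.524, 0.1084, 0.2138]
tool_rot: [2.886, -0.002, 1.24]
contact_force: [-0.0, 0.1, -2.6]
opening: 0.0127
```

>>> {"fn": "step_arm", "kwargs": {
  "increments": "0 -0.15 0.05 0 -0.74 0; 0 -0.16 0.05 0 -0.73 0; 0 -0.15 0.04 0 -0.74 0; 0 -0.15 0.04 0 -0.74 0; 0 -0.16 0.04 0 -0.74 0; 0 -0.15 0.03 0 -0.73 0; 0 -0.15 0.02 0 -0.74 0; 0 -0.16 0.02 0 -0.74 0; 0 -0.15 0.02 0 -0.74 0; 0 -0.15 0 0 -0.73 0; 0 -0.15 0 0 -0.74 0; 0 0 0 0 0 0"
}}

```text
t: 24.1
tool_pos: [0.5305, 0.1508, 0.2067]
tool_rot: [-3.141, 0.002, -0.001]
contact_force: [-1.0, -0.6, -3.0]
opening: 0.0125
```

```bash
python3 - <<'E'
from h import *
look(9);s6=load('s9.png');cv2.imwrite('pics/s9z.png',cv2.resize(s6['pixels'][140:240,200:320,::-1],None,fx=5,fy=5,interpolation=cv2.INTER_CUBIC))
plan((.511,.329,.225),-20.2,0,n=18)
E
```

```text
24.1 [0.53048006 0.15081821 0.20668449] [-3.14099193e+00  1.59716888e-03 -1.43536387e-03] 0.012525155694306856 [-0.99766187 -0.59367582 -2.95157247]
-0.04 -0.4 0 0 0 0.2; -0.04 -0.39 0 0 0 0.19; -0.06 -0.4 0 0 0 0.2; -0.06 -0.39 0 0 0 0.19; -0.07 -0.39 0 0 0 0.2; -0.08 -0.4 0 0 0 0.19; -0.08 -0.39 0 0 0 0.2; -0.09 -0.38 0 0 -0.01 0.19; -0.1 -0.39 0 0 0 0.2; -0.11 -0.38 0 0 0 0.19; -0.11 -0.39 0 0 0 0.2; -0.12 -0.38 0 0 0 0.19

-0.13 -0.37 -0.01 0 0 0.2; -0.14 -0.38 0 0 0 0.2; -0.14 -0.37 0 0 0 0.19; -0.16 -0.37 0 0 0 0.2; -0.15 -0.36 0 0 0 0.19; -0.17 -0.37 0 0 0 0.2
```

View pics/s9z.png

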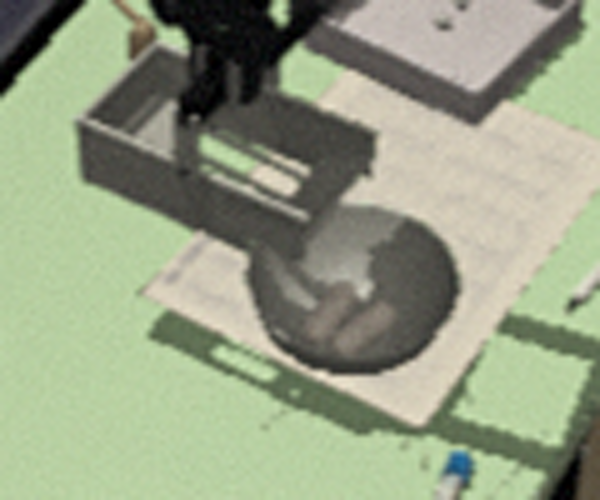

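View pics/w9.png

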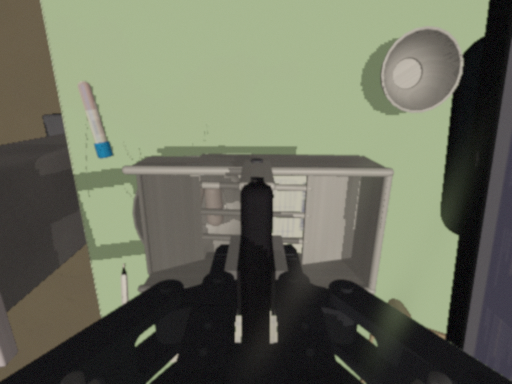

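Both bars lie in the bowl, at (328,312) and (365,328), and the basket is empty. I'll carry it back.

>>> {"fn": "step_arm", "kwargs": {
  "increments": "-0.04 -0.4 0 0 0 0.2; -0.04 -0.39 0 0 0 0.19; -0.06 -0.4 0 0 0 0.2; -0.06 -0.39 0 0 0 0.19; -0.07 -0.39 0 0 0 0.2; -0.08 -0.4 0 0 0 0.19; -0.08 -0.39 0 0 0 0.2; -0.09 -0.38 0 0 0 0.19; -0.1 -0.39 0 0 0 0.2; -0.11 -0.38 0 0 0 0.19; -0.11 -0.39 0 0 0 0.2; -0.12 -0.38 0 0 0 0.19"
}}

```text
t: 25.25
tool_pos: [0.5158, 0.2699, 0.206]
tool_rot: [-3.119, 0.369, -0.002]
contact_force: [0.9, 0.4, -2.7]
opening: 0.013
```

>>> {"fn": "step_arm", "kwargs": {
  "increments": "-0.13 -0.37 0 0 0 0.2; -0.14 -0.38 0 0 0 0.2; -0.14 -0.37 0 0 0 0.19; -0.16 -0.37 0 0 0 0.2; -0.15 -0.36 0 0 0 0.19; -0.17 -0.37 0 0 0 0.2; 0 0 0 0 0 0; 0 0 0 0 0 0; 0 0 0 0 0 0"
}}

```text
t: 26.0
tool_pos: [0.5103, 0.3286, 0.2057]
tool_rot: [3.093, -0.551, -0.0]
contact_force: [0.1, -0.8, -2.1]
opening: 0.0128
```

```bash
python3 - <<'E'
from h import *
o=ctrl.get_obs();print(o['t'],o['tool_pos'],o['opening'])
plan((.512,.330,.097),-20.2,0,n=11)
E
```

```text
26.0 [0.51032354 0.32861782 0.20567367] 0.012767170483810824
0 -0.01 0.46 0 0 0; 0.01 0 0.47 0 0 0; 0 -0.01 0.46 0 0 0; 0.01 -0.01 0.47 0 0 0; 0 0 0.46 0 0 0; 0 -0.01 0.47 0 0 0; 0.01 -0.01 0.46 0 0 0; 0 0 0.46 0 0 0; 0.01 -0.01 0.47 0 0 0; 0 -0.01 0.46 0 0 0; 0 -0.01 0.47 0 0 0
```

>>> {"fn": "step_arm", "kwargs": {
  "increments": "0 -0.01 0.46 0 0 0; 0.01 0 0.47 0 0 0; 0 -0.01 0.46 0 0 0; 0.01 -0.01 0.47 0 0 0; 0 0 0.46 0 0 0; 0 -0.01 0.47 0 0 0; 0.01 -0.01 0.46 0 0 0; 0 0 0.46 0 0 0; 0.01 -0.01 0.47 0 0 0; 0 -0.01 0.46 0 0 0; 0 -0.01 0.4 0 0 0; 0 0 0 0 0 0"
}}

```text
t: 27.0
tool_pos: [0.5103, 0.3299, 0.0761]
tool_rot: [3.09, -0.551, -0.008]
contact_force: [-0.1, -0.9, -2.6]
opening: 0.0128
```

>>> {"fn": "step_arm", "kwargs": {
  "increments": "0 0 0.06 0 0 0; 0 0 0.05 0 0 0; 0 0 0.05 0 0 0; 0 0 0 0 0 0; 0 0 0 0 0 0"
}}

```text
t: 27.42
tool_pos: [0.5123, 0.3308, 0.076]
tool_rot: [-3.092, 0.552, 0.0]
contact_force: [0.2, -0.4, -2.7]
opening: 0.0125
```

>>> {"fn": "step_arm", "kwargs": {
  "increments": "0 0 0.06 0 0 0; 0 0 0 0 0 0; 0 0 0.06 0 0 0; 0 0 0 0 0 0; 0 0 0 0 0 0"
}}

```text
t: 27.83
tool_pos: [0.5122, 0.3307, 0.0728]
tool_rot: [-3.093, 0.552, 0.001]
contact_force: [-0.1, -0.5, 0.1]
opening: 0.0128
```

The weight is now on the bench, at the original TCP height of 0.0728. I'll open moderately and rise.

>>> {"fn": "step_arm", "kwargs": {
  "increments": "0 0 0 0 0 0; 0 0 0 0 0 0; 0 0 0 0 0 0; 0 0 0 0 0 0; 0 0 0 0 0 0; 0 0 0 0 0 0; 0 0 0 0 0 0; 0 0 0 0 0 0",
  "fingers": 0.3
}}

```text
t: 28.5
tool_pos: [0.512, 0.3307, 0.0724]
tool_rot: [3.093, -0.552, -0.002]
contact_force: [0.1, -0.5, -0.7]
opening: 0.0554
```

>>> {"fn": "step_arm", "kwargs": {
  "increments": "0 0 -0.2 0 0 0; 0 0 -0.3 0 0 0; 0 0 -0.5 0 0 0; 0 0 -0.7 0 0 0; 0 0 -0.7 0 0 0; 0 0 -0.7 0 0 0; 0 0 -0.7 0 0 0; 0 0 -0.7 0 0 0; 0 0 -0.7 0 0 0; 0 0 -0.5 0 0 0; 0 0 0 0 0 0; 0 0 0 0 0 0"
}}

```text
t: 29.5
tool_pos: [0.5126, 0.3309, 0.2164]
tool_rot: [-3.092, 0.551, -0.002]
contact_force: [0.0, -0.6, 0.4]
opening: 0.0553
```

```bash
python3 - <<'E'
from h import *
look('a')
for n in'st':
    d=load(n+'a.png');b=(90,250,160,340)if n=='s'else(140,240,180,410)
    cv2.imwrite('pics/%saz.png'%n,cv2.resize(d['pixels'][b[0]:b[1],b[2]:b[3],::-1],None,fx=3.4,fy=3.4,interpolation=cv2.INTER_CUBIC))
E
```

```text
29.5 [0.51263886 0.33091047 0.21638845] [-3.09151798e+00  5.51283872e-01 -1.70598929e-03] 0.055279264055971875 [ 0.02499616 -0.58693597  0.4003891 ]
```

View pics/saz.png

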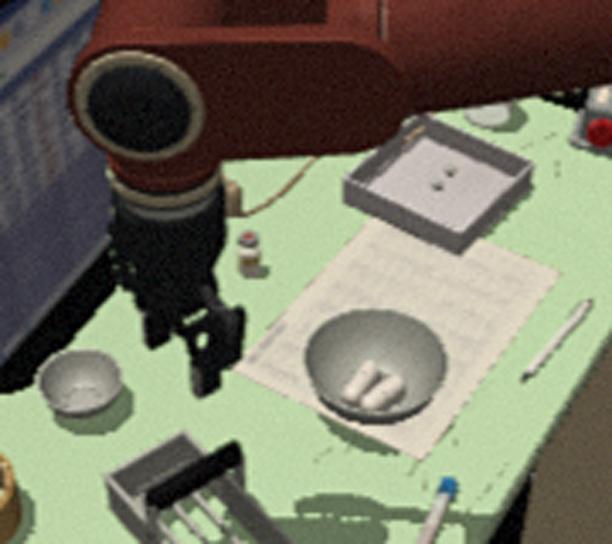

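View pics/taz.png

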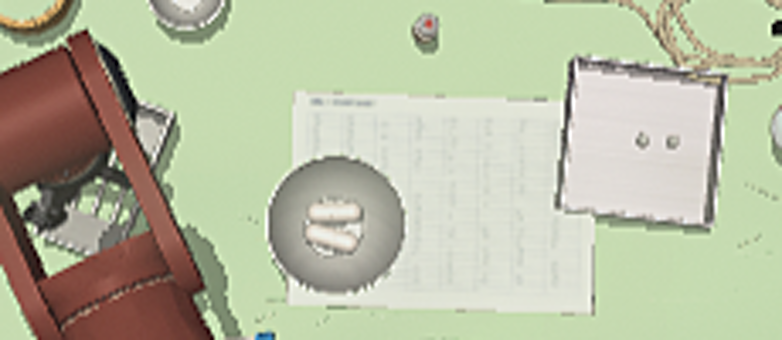

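View pics/wa.png

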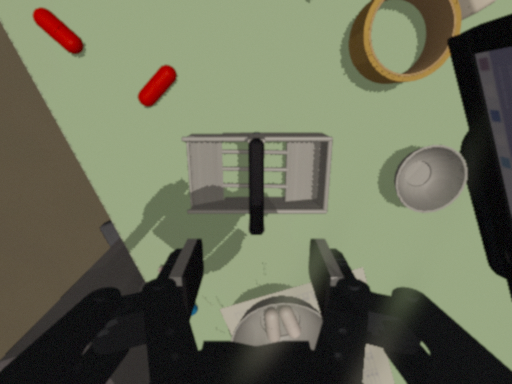

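The views agree: the bars are in the bowl at (322,228) and the balls in the pan at (642,140) and (672,142), both in the top zoom. The riddle stands upright and empty in its place, and the gripper is clear. I'll hand the job in.

```bash
python3 -c "
from h import *
print(ctrl.finish_job())"
```

```text
the job is handed in; nothing more can be done
None
```

The job is done and handed in at about 29.5 s of the 72 s allowed; the hand-in gave no verdict.

**What I did:** I gripped the riddle by its black bar, carried it level to the pan and tilted it about 22° with a small shake until both balls had dropped. I then poured the bars into the large bowl by tilting about the lip to roughly 47°, with the lip about 95 mm above the bench. I set the riddle back and drew the gripper clear.

**Last checks:**
- **Balls:** both lie in the middle of the pan.
- **Bars:** both lie side by side near the centre of the large bowl.
- **Riddle:** it stands upright and empty. It was released about 1 mm from where I gripped it, and the bench took its weight at the same height.
- **Forces:** the readings at the end of each move stayed below about 6 N.

**Checks that were unclear or disagreed:**
- At the first tilt a bright spot between the bars looked like a stuck ball. After the shake, both balls were visible on the pan floor.
- The wrist and top cameras differed by 2–4 mm on the grip and bowl positions, within the room I had.

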